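# Gauge a turned shaft with a bench caliper

## Task

Check the diameter of the aluminium shaft: stand it upright on the granite plate between the open jaws of the caliper, then slide the moving jaw up by its sprung blue thumb grip until both jaws bear on the shaft and the force pointer stands in the green band, without running the grip into its end stop. Hold it there about a second, then let go, leaving the jaws closed on the shaft; leave the brass shaft and the other things alone.

Things in the scene. Friction and masses are not known exactly. Their poses are not given: they have to be found in the camera images.
- alu_shaft: the part to be measured: silver-grey turned aluminium shaft, 106 mm tall, about 0.26 kg, standing upright in the steel tray. From its foot up: flange 54 mm in diameter and 10 mm tall; the journal to be measured, 40 mm in diameter, from 10 to 72 mm; spigot 28 mm in diameter from 72 to 106 mm (good to grip). Origin at the centre of its underside, z along its axis
- brass_shaft: yellow brass shaft of the same lengths, journal 33 mm in diameter, about 0.45 kg, standing in the same tray 110 mm from the aluminium one, on either side of it; stays where it is
- caliper: fixed: dark granite plate 150 x 340 mm (x, y), its top 20 mm above the worktop, on which a 300 mm caliper is clamped flat. Origin at the centre of the plate's underside, on the worktop. In its frame the beam runs along y at x = 52 mm; the beam's pillars at y = -152 and +146 mm reach 63 mm up; the jaws reach from the beam to x = -36 mm at heights 44 to 54 mm, clear above a shaft's flange
- fixed_jaw: the fixed jaw, at the +y end of the caliper; its measuring face is the plane y = 125 mm of the caliper's frame and looks to -y. This body's origin lies on that plane at the caliper's x = 0, z = 0; same axes as the caliper
- moving_face (a point): centre of the moving jaw's measuring face, 49 mm above the worktop, at x = -10 mm of the caliper's frame; the face looks to the caliper's +y and is parallel to the fixed one. Behind it on the beam is the slide with its grey display housing, 78 mm long and up to 62 mm high, which covers x = 32 to 72 mm of the caliper's frame
- jaw_slide (a joint): opening between the two measuring faces in m (0 = jaws touching, 0.15 = fully open); falls as the jaw moves to the caliper's +y. Slides stiffly (about 2 N) and stays where it is left
- thumb_press (a joint): travel of the thumb grip relative to the slide against its spring (preload 5 N, 0.5 N per mm), in m: 0 = rest, end stop 0.012. Grip and slide move as one until the jaws bear on something; then the grip alone moves on towards +y; it springs back when let go. Its pointer in the slide's window: white 0 to 3 mm, green 3 to 9 mm (6.5 to 9.5 N of push on the grip), red 9 to 12 mm
- thumb_grip (a point): point inside the ribbed blue thumb grip, 87 mm above the worktop: an upright block 16 mm (caliper x) by 24 mm (caliper y), from 60 to 104 mm above the worktop, on a carriage over the beam. It moves along the caliper's y only; it lies at caliper x = 52 mm and y = 23 mm - jaw_slide + thumb_press
- rest (a point): free spot on the top of the granite plate between the open jaws, 45 mm from the fixed measuring face and midway along the jaws; a good place for the centre of the shaft's foot
- tray: fixed shallow steel instrument tray 230 x 112 mm, floor 3 mm thick, rim 14 mm high, holding the two shafts; origin at the centre of its underside
- amber_bottle: brown glass laboratory bottle with black cap, 62 mm in diameter, 126 mm tall, to the right of the caliper; bystander; origin at the centre of its underside
- jar: white jar with a red lid, 65 mm in diameter, 80 mm tall, behind the tray; bystander; origin at the centre of its underside
Not all that is in view belongs to the job. Leave any purple look-alike of the alu_shaft alone.

How it is judged (in metres and radians):
On the way, in this order (a step that is already met when the one before it is completed fails the run):
1. the aluminium shaft stands upright on the granite plate between the open jaws (z of alu_shaft in the frame of caliper between 0.018 and 0.023 m and angle between alu_shaft's own z axis and vertical below 0.06 rad and x of alu_shaft in the frame of fixed_jaw between -0.036 and 0.03 m and y of alu_shaft in the frame of fixed_jaw below -0.019 m and value of joint jaw_slide above 0.05 m and contact force between the fingers and alu_shaft below 0.1 N and y of alu_shaft in the frame of moving_face above 0.019 m), for 0.2 s.
2. both jaws press the shaft while the force pointer stands in the green band (thumb grip pressed 3 to 9 mm) (value of joint thumb_press between 0.003 and 0.009 m and value of joint jaw_slide below 0.0415 m and contact force between fixed_jaw and alu_shaft above 1.5 N), for 0.4 s.
At the end, for the whole second after the job is handed in: The aluminium shaft stands upright (0.06 rad), at rest, on the granite between the jaws, centre -36 to +30 mm in the caliper's x and 18.5 to 21.5 mm from the fixed face; jaw opening 38.5 to 41.5 mm; thumb grip let go, back under 1.5 mm (value of joint jaw_slide between 0.0385 and 0.0415 m and value of joint thumb_press below 0.0015 m and y of alu_shaft in the frame of fixed_jaw between -0.0215 and -0.0185 m and x of alu_shaft in the frame of fixed_jaw between -0.036 and 0.03 m and z of alu_shaft in the frame of caliper between 0.018 and 0.023 m and angle between alu_shaft's own z axis and vertical below 0.06 rad and linear speed of alu_shaft below 0.01 m/s); the robot touches nothing.
It fails at once if the thumb grip is run into its end stop (pressed more than 11 mm) (value of joint thumb_press above 0.011 m).
It fails at once if the aluminium shaft is tipped over (angle between alu_shaft's own z axis and vertical above 0.6 rad).
It fails at once if the brass shaft is moved more than 30 mm or tipped (distance of brass_shaft from where it was at the start of the episode above 0.03 m or angle between brass_shaft's own z axis and vertical above 0.4 rad).
It fails at once if the brown bottle or the jar is moved more than 30 mm or tipped (distance of any of amber_bottle, jar from where it was at the start of the episode above 0.03 m or angle between any of amber_bottle, jar's own z axis and vertical above 0.4 rad).
It also fails if it takes over 54 s, if anything falls off the work surface, if the arm or the gripper's body presses on something with over 40 N, if the wrist force passes 120 N, or if a joint passes its speed limit or range.

## Robot

A 7-joint arm with a two-finger parallel gripper is mounted at the origin on a cart in front of the work surface, level with it; the furniture and walls round the work are solid. World frame = base frame: x ahead of the robot, y to its left, z up, the work surface at z = 0. Lengths are in m, angles in degrees, forces in N, time in s.
With the tool pointing down it reaches from about 0.4 to 0.85 m from the base axis. Payload 4.4 kg.
Tool frame: the origin (TCP) lies on the mounting face of the last link; the fingertips stand 199 mm ahead of it and the grasp point (between the pads) lies 180 mm ahead of it (bot.hold_point_z is the distance from the TCP to the grasp point, in m); z points along the fingers, y is the line along which they close (so a half turn about z gives the same grasp; the last joint's range is limited). The gripper opens to 94 mm and grips with 3 to 60 N. Pads are 16 mm wide; open, the fingers measure 119 mm over their backs; the gripper's body (75 mm by 177 mm) begins 78 mm behind the grasp point.
Start: joints at [-71.264, 36.005, 2.206, 86.941, -1.547, 57.084, -1.146], TCP at [0.249, 0.601, 0.405] pointing down, gripper open.
Joint ranges: [-175.42, 175.42], [-21.48, 121.26], [-71.46, 75.88], [10.55, 141.38], [-63.04, 243.04], [13.31, 113.54], [-168.57, 168.57]. Speed limits (degrees/s): [147.25, 147.25, 180, 180, 180, 180, 180].

## Interface

Orientations are given as [roll, pitch, yaw] about the fixed x, y, z axes, in that order (R = Rz(yaw) Ry(pitch) Rx(roll)).
In Python, from station import bot gives the robot as it stands.
- The arm moves only by the tool drive_tool, never from a script. Its argument "rows" is a list of rows, each an object with "fingers": the closure in counts, from 0 (fully open) to 255 (shut); "travel": the shift along the tool's x, y, z in mm, a list of three; "turn": the turn, a rotation vector about the tool's x, y, z in degrees, a list of three. A call has 1 to 10 rows; each row is the pose to reach, as a shift and turn from the pose commanded when the call began, along the tool's axes at that moment; what a row does not reach only later rows make up. A row lasts 1/12 s, in which the tool goes at most 41.7 mm and 7.16 degrees, less where a joint would pass 70% of its speed; a pose out of reach is approached as far as the arm can. A call with a gripper value outside its range is refused whole. The fingers move at their own pace and stop on an object; "force" is the grip in N (left out, the last holds). Time passes only in rows, so rows that repeat a pose let the fingers close. It gives the time, the measured TCP pose, the force, the opening and the grip force at its end, in the units of the state.
- bot.state(): the state, without advancing time (a new reading comes with each control period).
- bot.camera(name): name is "side" or "top"; returns (picture, depth): 400x640x3 uint8, red, green, blue; 400x640 float32, m along the optical axis (not along the pixel's ray), 0 where there is no reading.
- bot.camera_params(name): a dict with "fx", "fy", "cx", "cy" (pixels), "R" (3x3) and "t" (3): a world point X has camera coordinates R X + t. Camera axes: x right, y down, z forward; pixel columns grow to the right and rows downward; lengths in m; the calibration is good to about 2 mm. A picture is of the moment at which its call begins. camera_params takes no time and is no camera call.
- bot.finish_job(): hands the job in; it is judged then, once.
Trained networks look in the newest picture that a camera, given by its name, has taken for a name from the list of things; names that differ only in an ending like _2 or _b are one class to them, and where a whole thing is asked for, a point or a joint stands for the part that bears it (a point fixed in the world has none). Each returns a list of dicts, best first, with "confidence" (0 to 1); they miss things now and then, are a little off and sometimes report something else, mostly with a low value. They report only what shows in the picture. A call takes as long as a camera call. They do not tell look-alikes from the thing itself.
- bot.boxes_of(camera, target): "bbox" ([left, top, right, bottom] in pixels, round what is visible of it).
- bot.regions_of(camera, target): "pixels" (400x640 bool, what is visible of it) and "bbox" ([left, top, right, bottom] in pixels, round what is visible of it).
The state is a dict: "clock": time; "qpos": joint angles; "dq": joint speeds; "joint_efforts": joint torques, N m; "eef_pos": TCP position; "orientation": TCP orientation; "wrist_force": force on the tool from outside, world axes, zero at the start; "moment": the same for the moment, N m; "grip_width": finger opening in m; "grip_force": force on a finger pad.
Only numpy, scipy, OpenCV 4.12 (cv2) and the standard library are available. Lean on these libraries where they do the work, as an engineer would, in place of code of your own. Each camera call takes 0.05 s, during which the arm holds its last target. There are 200 camera calls.

## Working session

There is one attempt and no reset: what is moved stays moved. The work goes in short steps, Python scripts to look and compute and a tool call to move; the robot and the scene stay as the last step left them, time stands still between calls to the robot, and variables do not carry over. Pictures are saved under pics/ and viewed, at most 10 in all, crops included, and the job is handed in when it is done.

Besides the shell and the picture viewer there is one more tool, called after "Emit:" in YAML: its name, and indented under it one key for each argument. drive_tool: Moves the arm, as the interface text tells. Its arguments: {"type":"object","properties":{"rows":{"type":"array"},"force":{"type":"number"}},"required":["rows"]}

```bash
mkdir -p pics; cat > h.py <<'E'
import numpy as np, cv2
from station import bot
def pts(cam,depth,mask):
    p=bot.camera_params(cam); v,u=np.nonzero(mask&(depth>0)); z=depth[v,u]
    c=np.stack([(u-p['cx'])/p['fx']*z,(v-p['cy'])/p['fy']*z,z],1)
    return (c-np.array(p['t']))@np.array(p['R'])
def save(n,im): cv2.imwrite(f'pics/{n}.png',im[:,:,::-1])
E
python3 - <<'E'
from h import *
s=bot.state(); print(s['eef_pos'],s['orientation'],s['clock'],s['grip_width'])
for c in ['top','side']:
    im,d=bot.camera(c); save(c+'0',im); np.save(c+'d.npy',d)
    for t in ['alu_shaft','brass_shaft','caliper','tray','thumb_grip','fixed_jaw','moving_face','jar','amber_bottle']:
        for r in bot.regions_of(c,t)[:3]:
            P=pts(c,d,r['pixels'])
            if len(P)<5: continue
            print(c,t,round(r['confidence'],2),np.round(r['bbox']),np.round(np.percentile(P,[2,50,98],axis=0),3).tolist())
E
```

```text
[0.24867348 0.60026469 0.4038135 ] [-1.79900344e+02  1.53108870e-03  1.57494401e+02] 0.0 0.09387638364611196
top alu_shaft 0.55 [197. 254. 222. 274.] [[0.295, 0.411, 0.008], [0.32, 0.424, 0.069], [0.341, 0.444, 0.111]]
top alu_shaft 0.54 [233. 184. 253. 200.] [[0.523, 0.305, 0.009], [0.541, 0.321, 0.073], [0.568, 0.344, 0.114]]
top brass_shaft 0.61 [238. 218. 257. 233.] [[0.414, 0.295, 0.008], [0.435, 0.311, 0.048], [0.459, 0.332, 0.114]]
top brass_shaft 0.59 [225. 172. 268. 247.] [[0.381, 0.26, -0.002], [0.492, 0.319, 0.004], [0.605, 0.388, 0.017]]
top brass_shaft 0.27 [302. 172. 311. 208.] [[0.507, 0.129, 0.047], [0.551, 0.136, 0.054], [0.599, 0.143, 0.06]]
top caliper 0.67 [292. 170. 398. 226.] [[0.456, -0.155, 0.014], [0.529, 0.002, 0.021], [0.606, 0.169, 0.065]]
top tray 0.86 [225. 175. 270. 245.] [[0.379, 0.26, -0.002], [0.493, 0.322, 0.004], [0.607, 0.389, 0.018]]
top thumb_grip 0.56 [370. 177. 381. 188.] [[0.561, -0.104, 0.049], [0.572, -0.091, 0.088], [0.588, -0.08, 0.107]]
top fixed_jaw 0.62 [300. 172. 309. 205.] [[0.507, 0.128, 0.045], [0.557, 0.136, 0.054], [0.603, 0.146,
[... 871 characters left out ...]
-0.294, 0.093], [0.39, -0.265, 0.13]]
side caliper 0.62 [290. 173. 392. 246.] [[0.457, -0.157, 0.014], [0.533, -0.015, 0.023], [0.598, 0.165, 0.071]]
side tray 0.91 [224. 165. 276. 219.] [[0.382, 0.255, -0.001], [0.483, 0.309, 0.006], [0.612, 0.39, 0.019]]
side fixed_jaw 0.63 [298. 174. 313. 197.] [[0.51, 0.129, 0.022], [0.554, 0.136, 0.056], [0.6, 0.147, 0.06]]
side moving_face 0.81 [335. 187. 376. 213.] [[0.514, -0.102, 0.002], [0.574, -0.037, 0.061], [0.651, 0.013, 0.106]]
side jar 0.9 [276. 131. 295. 156.] [[0.684, 0.262, 0.005], [0.703, 0.285, 0.071], [0.746, 0.32, 0.087]]
side amber_bottle 0.91 [396. 258. 422. 293.] [[0.346, -0.321, 0.01], [0.359, -0.294, 0.091], [0.388, -0.265, 0.13]]
```

```bash
python3 - <<'E'
from h import *
a=cv2.imread('pics/top0.png')[110:290,180:470]; b=cv2.imread('pics/side0.png')[110:300,180:470]
f=lambda x:cv2.resize(x,None,fx=2.7,fy=1.0*2.7*.58/.58,interpolation=cv2.INTER_CUBIC)
a=cv2.resize(a,(464,288),interpolation=cv2.INTER_CUBIC);
a=cv2.imread('pics/top0.png')[110:290,180:470]; cv2.imwrite('pics/top0c.png',cv2.resize(a,(798,495),interpolation=cv2.INTER_CUBIC))
cv2.imwrite('pics/side0c.png',cv2.resize(b,(798,523),interpolation=cv2.INTER_CUBIC))
d=np.load('topd.npy'); P=pts('top',d,np.ones_like(d,bool))
def box(n,lo,hi):
    m=((P>lo)&(P<hi)).all(1); Q=P[m]; print(n,len(Q),np.round(np.percentile(Q,[1,50,99],axis=0),4).tolist()); return Q
Q=box('plate',[.4,-.2,.014],[.65,.2,.026]); print(cv2.minAreaRect(Q[:,:2].astype(np.float32)))
box('aluTop',[.5,.28,.095],[.6,.38,.12]); box('grip',[.54,-.13,.09],[.61,-.05,.12]); box('brTop',[.39,.26,.095],[.48,.36,.12])
T=box('tray',[.36,.24,.009],[.63,.41,.02]); print(cv2.minAreaRect(T[:,:2].astype(np.float32)))
box('fjaw',[.49,.1,.045],[.55,.16,.064]);box('mjaw',[.49,-.05,.04],[.55,.03,.064])
p=bot.camera_params('top');print(p['fx'],-np.array(p['R']).T@p['t'])
d=np.load('sided.npy'); P=pts('side',d,np.ones_like(d,bool)); box('aluTop s',[.5,.28,.095],[.6,.38,.12]);box('grip s',[.54,-.13,.09],[.61,-.05,.12])
E
```

```text
plate 3680 [[0.4525, -0.1605, 0.0146], [0.5143, 0.015, 0.0205], [0.6064, 0.1729, 0.0256]]
((0.5308635830879211, 0.00578366219997406), (0.3402697443962097, 0.15056565403938293), 86.6317138671875)
aluTop 76 [[0.5336, 0.3159, 0.0959], [0.5469, 0.3275, 0.1092], [0.5599, 0.3412, 0.116]]
grip 46 [[0.5687, -0.1037, 0.0953], [0.576, -0.0916, 0.1034], [0.5854, -0.0822, 0.1096]]
brTop 77 [[0.4235, 0.3059, 0.0987], [0.4362, 0.3185, 0.1091], [0.4506, 0.331, 0.1143]]
tray 434 [[0.375, 0.2497, 0.0091], [0.4824, 0.3145, 0.0138], [0.6119, 0.3932, 0.0196]]
((0.5045453310012817, 0.31608593463897705), (0.2523159682750702, 0.1301599144935608), 10.578703880310059)
fjaw 63 [[0.5035, 0.1301, 0.0456], [0.5259, 0.1362, 0.0536], [0.5481, 0.1425, 0.0606]]
mjaw 74 [[0.496, -0.0033, 0.0478], [0.5263, 0.0067, 0.0534], [0.55, 0.013, 0.0585]]
414.1920715366153 [0.38711976 0.0327595  1.34843737]
aluTop s 61 [[0.5366, 0.3173, 0.0969], [0.5472, 0.327, 0.1099], [0.5636, 0.3409, 0.1156]]
grip s 49 [[0.5695, -0.104, 0.0908], [0.5774, -0.0933, 0.1043], [0.5905, -0.0805, 0.1131]]
```

View pics/top0c.png

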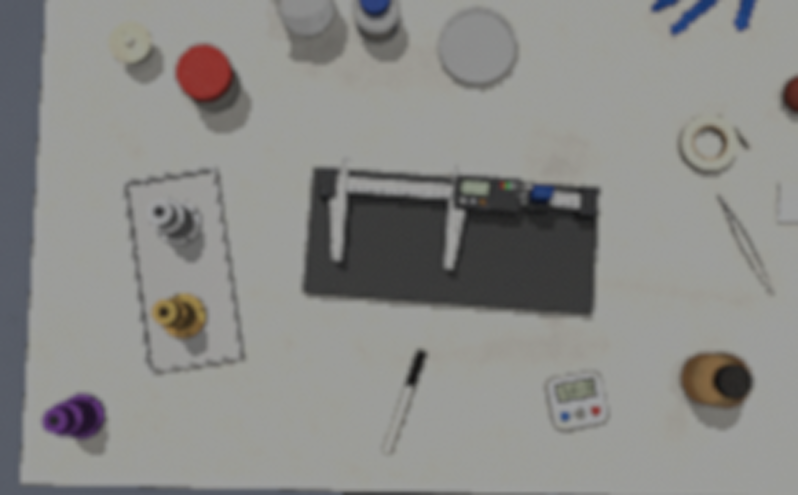

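View pics/side0c.png

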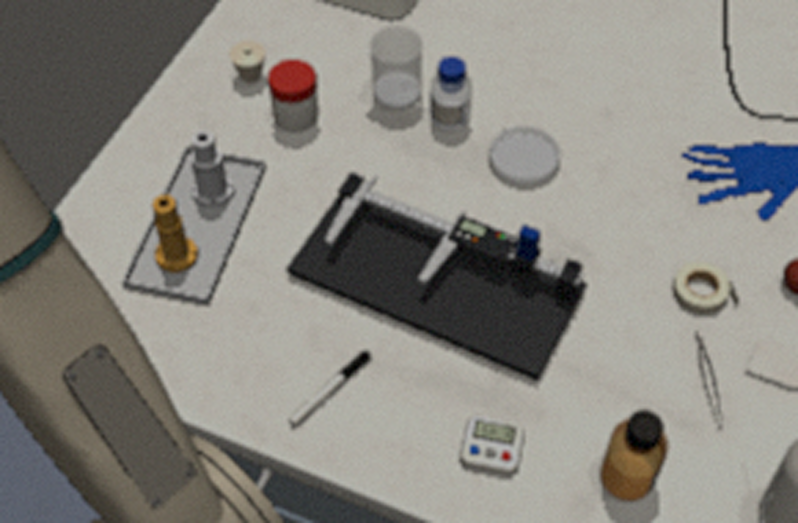

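The silver shaft in the tray, at top pixel (243,190), stands 110 mm from the brass one at (247,225). It is therefore the alu_shaft. The purple one at (207,262) is outside the tray and is the look-alike. The caliper sits at about (0.531, 0.006) with a yaw of about -3.4°. The thumb grip is at top pixel (375,181), world (0.577, -0.092), which puts the jaw opening at about 0.118.

Emit:
drive_tool:
  rows:
    - {"fingers":0,"travel":[-380,-138,0],"turn":[0,0,71]}
    - {"fingers":0,"travel":[-380,-138,0],"turn":[0,0,71]}
    - {"fingers":0,"travel":[-380,-138,0],"turn":[0,0,71]}
    - {"fingers":0,"travel":[-380,-138,0],"turn":[0,0,71]}
    - {"fingers":0,"travel":[-380,-138,0],"turn":[0,0,71]}
    - {"fingers":0,"travel":[-380,-138,0],"turn":[0,0,71]}
    - {"fingers":0,"travel":[-380,-138,0],"turn":[0,0,71]}
    - {"fingers":0,"travel":[-380,-138,0],"turn":[0,0,71]}
    - {"fingers":0,"travel":[-380,-138,0],"turn":[0,0,71]}
    - {"fingers":0,"travel":[-380,-138,0],"turn":[0,0,71]}

```text
clock: 1.83
eef_pos: [0.5497, 0.3239, 0.4051]
orientation: [179.9, 0.1, 85.9]
wrist_force: [0.7, 0.1, 0.7]
grip_width: 0.0943
grip_force: 0.0
```

```bash
python3 - <<'E'
from h import *
im,d=bot.camera('side'); c=im[90:250,190:410]; save('side1',cv2.resize(c,(792,576),interpolation=cv2.INTER_CUBIC))
s=bot.state();print(s['eef_pos'],s['orientation'],s['clock'])
E
```

```text
[0.5536062  0.31898779 0.4053122 ] [179.60123602   0.27052595  85.26052366] 1.8833
```

View pics/side1.png

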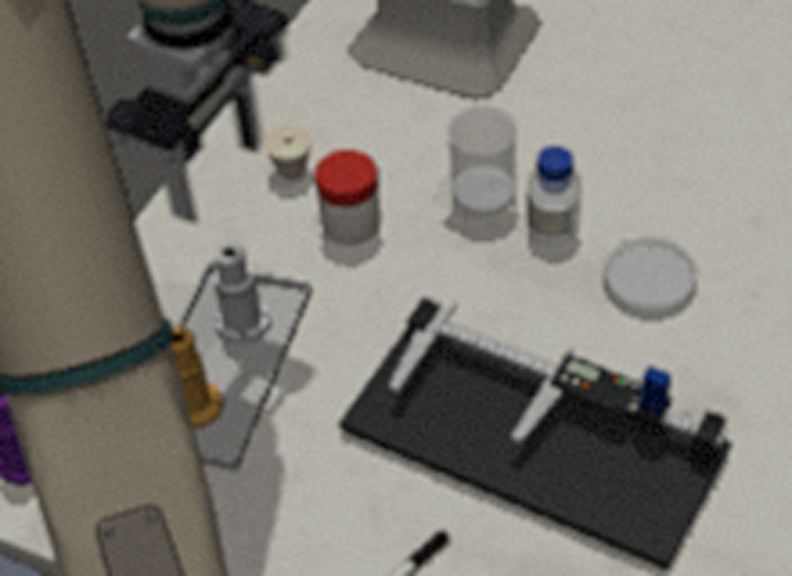

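Emit:
drive_tool:
  rows:
    - {"fingers":0,"travel":[0,0,0],"turn":[0,0,0]}
    - {"fingers":0,"travel":[0,0,40],"turn":[0,0,0]}
    - {"fingers":0,"travel":[0,0,75],"turn":[0,0,0]}
    - {"fingers":0,"travel":[0,0,75],"turn":[0,0,0]}
    - {"fingers":0,"travel":[0,0,75],"turn":[0,0,0]}
    - {"fingers":0,"travel":[0,0,75],"turn":[0,0,0]}

```text
clock: 2.38
eef_pos: [0.5471, 0.3286, 0.3312]
orientation: [179.9, -0.1, 86.6]
wrist_force: [-0.5, 0.5, 0.0]
grip_width: 0.094
grip_force: 0.0
```

Emit:
drive_tool:
  rows:
    - {"fingers":0,"travel":[0,0,30],"turn":[0,0,0]}
    - {"fingers":0,"travel":[0,0,53],"turn":[0,0,0]}
    - {"fingers":0,"travel":[0,0,53],"turn":[0,0,0]}
    - {"fingers":255,"travel":[0,0,53],"turn":[0,0,0]}
    - {"fingers":255,"travel":[0,0,53],"turn":[0,0,0]}
    - {"fingers":255,"travel":[0,0,53],"turn":[0,0,0]}
    - {"fingers":255,"travel":[0,0,53],"turn":[0,0,0]}
    - {"fingers":255,"travel":[0,0,53],"turn":[0,0,0]}
    - {"fingers":255,"travel":[0,0,53],"turn":[0,0,0]}
    - {"fingers":255,"travel":[0,0,53],"turn":[0,0,0]}
  force: 25

```text
clock: 3.22
eef_pos: [0.5471, 0.3276, 0.277]
orientation: [180.0, -0.0, 86.5]
wrist_force: [-0.3, -0.1, 0.4]
grip_width: 0.0507
grip_force: 0.0
```

Emit:
drive_tool:
  rows:
    - {"fingers":255,"travel":[0,0,0],"turn":[0,0,0]}
    - {"fingers":255,"travel":[0,0,0],"turn":[0,0,0]}
    - {"fingers":255,"travel":[0,0,0],"turn":[0,0,0]}
    - {"fingers":255,"travel":[0,0,0],"turn":[0,0,0]}
    - {"fingers":255,"travel":[0,0,0],"turn":[0,0,0]}
    - {"fingers":255,"travel":[0,0,0],"turn":[0,0,0]}
    - {"fingers":255,"travel":[0,0,0],"turn":[0,0,0]}

```text
clock: 3.8
eef_pos: [0.5472, 0.3275, 0.2766]
orientation: [180.0, -0.0, 86.5]
wrist_force: [2.1, 0.0, -0.7]
grip_width: 0.0268
grip_force: 24.9
```

Emit:
drive_tool:
  rows:
    - {"fingers":255,"travel":[0,0,-20],"turn":[0,0,0]}
    - {"fingers":255,"travel":[0,0,-50],"turn":[0,0,0]}
    - {"fingers":255,"travel":[0,0,-85],"turn":[0,0,0]}
    - {"fingers":255,"travel":[-30,-1,-85],"turn":[0,0,0]}
    - {"fingers":255,"travel":[-70,-2,-85],"turn":[0,0,0]}
    - {"fingers":255,"travel":[-110,-3,-85],"turn":[0,0,0]}
    - {"fingers":255,"travel":[-150,-4,-85],"turn":[0,0,0]}
    - {"fingers":255,"travel":[-185,-5,-85],"turn":[0,0,0]}
    - {"fingers":255,"travel":[-220,-5,-85],"turn":[0,0,0]}
    - {"fingers":255,"travel":[-240,-5,-85],"turn":[0,0,0]}

```text
clock: 4.63
eef_pos: [0.5261, 0.0838, 0.3614]
orientation: [-179.9, 0.1, 86.2]
wrist_force: [-0.7, -0.2, -1.9]
grip_width: 0.0267
grip_force: 25.0
```

Emit:
drive_tool:
  rows:
    - {"fingers":255,"travel":[0,0,0],"turn":[0,0,0]}
    - {"fingers":255,"travel":[0,0,0],"turn":[0,0,0]}
    - {"fingers":255,"travel":[0,0,0],"turn":[0,0,0]}

```text
clock: 4.88
eef_pos: [0.5271, 0.0893, 0.3614]
orientation: [-179.9, -0.1, 86.5]
wrist_force: [-0.3, 0.7, -2.3]
grip_width: 0.0267
grip_force: 25.0
```

```bash
python3 - <<'E'
from h import *
im,d=bot.camera('side'); c=im[110:270,230:450]; save('side2',cv2.resize(c,(792,576),interpolation=cv2.INTER_CUBIC))
s=bot.state();print(s['eef_pos'],s['orientation'],s['clock'],s['grip_width'],s['wrist_force'])
for t in ['alu_shaft']:
  for r in bot.regions_of('side',t)[:2]:
    P=pts('side',d,r['pixels']);print(r['confidence'],r['bbox'],np.round(np.percentile(P,[2,50,98],axis=0),3).tolist())
E
```

```text
[0.52717908 0.0898771  0.36130206] [-1.79941913e+02 -5.20696393e-02  8.66131338e+01] 4.9333 0.026775398010423626 [ 0.46230469 -0.11527445 -2.87063181]
0.93 [182.5, 196.1, 205.7, 223.8] [[0.299, 0.412, 0.003], [0.314, 0.426, 0.059], [0.361, 0.484, 0.111]]
```

View pics/side2.png

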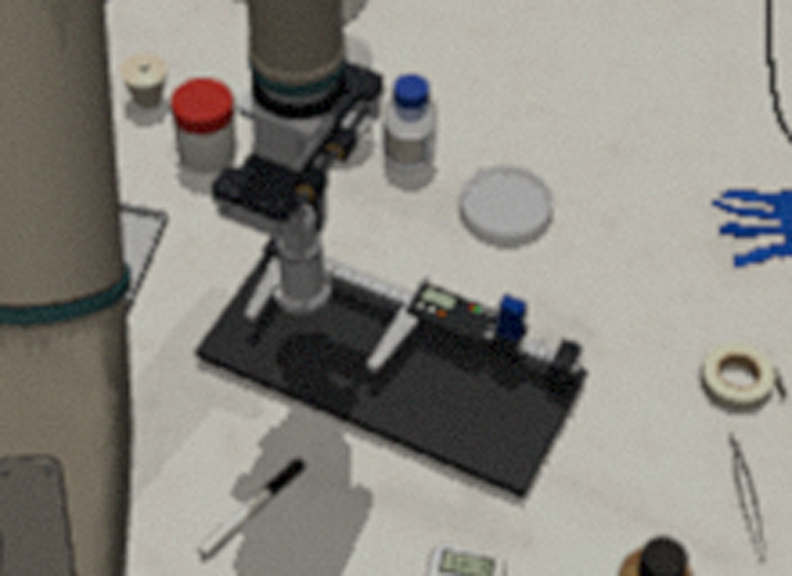

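The shaft hangs upright at crop pixel (300,270), between the jaws and above the plate. Next I lower it.

Emit:
drive_tool:
  rows:
    - {"fingers":255,"travel":[0,0,30],"turn":[0,0,0]}
    - {"fingers":255,"travel":[0,0,55],"turn":[0,0,0]}
    - {"fingers":255,"travel":[0,0,63],"turn":[0,0,0]}
    - {"fingers":255,"travel":[0,0,66],"turn":[0,0,0]}
    - {"fingers":255,"travel":[0,0,67],"turn":[0,0,0]}
    - {"fingers":255,"travel":[0,0,67],"turn":[0,0,0]}
    - {"fingers":255,"travel":[0,0,67],"turn":[0,0,0]}

```text
clock: 5.57
eef_pos: [0.5279, 0.0885, 0.2958]
orientation: [179.9, -0.0, 86.5]
wrist_force: [0.3, -0.4, -2.6]
grip_width: 0.0265
grip_force: 25.0
```

Emit:
drive_tool:
  rows:
    - {"fingers":255,"travel":[0,0,1],"turn":[0,0,0]}
    - {"fingers":255,"travel":[0,0,2],"turn":[0,0,0]}
    - {"fingers":255,"travel":[0,0,2],"turn":[0,0,0]}
    - {"fingers":255,"travel":[0,0,2],"turn":[0,0,0]}

```text
clock: 5.9
eef_pos: [0.5278, 0.0883, 0.2934]
orientation: [179.9, -0.0, 86.5]
wrist_force: [0.4, 0.7, 2.0]
grip_width: 0.0267
grip_force: 25.0
```

Emit:
drive_tool:
  rows:
    - {"fingers":0,"travel":[0,0,0],"turn":[0,0,0]}
    - {"fingers":0,"travel":[0,0,0],"turn":[0,0,0]}
    - {"fingers":0,"travel":[0,0,0],"turn":[0,0,0]}
    - {"fingers":0,"travel":[0,0,0],"turn":[0,0,0]}
    - {"fingers":0,"travel":[0,0,0],"turn":[0,0,0]}
    - {"fingers":0,"travel":[0,0,0],"turn":[0,0,0]}
    - {"fingers":0,"travel":[0,0,-30],"turn":[0,0,0]}
    - {"fingers":0,"travel":[0,0,-60],"turn":[0,0,0]}
    - {"fingers":0,"travel":[0,0,-75],"turn":[0,0,0]}
    - {"fingers":0,"travel":[0,0,-75],"turn":[0,0,0]}

```text
clock: 6.73
eef_pos: [0.5285, 0.0882, 0.3709]
orientation: [179.6, -0.1, 86.5]
wrist_force: [-0.2, -0.6, -0.6]
grip_width: 0.0899
grip_force: 0.0
```

Emit:
drive_tool:
  rows:
    - {"fingers":255,"travel":[-40,11,0],"turn":[0,0,0]}
    - {"fingers":255,"travel":[-80,22,0],"turn":[0,0,0]}
    - {"fingers":255,"travel":[-120,34,0],"turn":[0,0,0]}
    - {"fingers":255,"travel":[-160,45,0],"turn":[0,0,0]}
    - {"fingers":255,"travel":[-190,55,0],"turn":[0,0,0]}
    - {"fingers":255,"travel":[-212,60,0],"turn":[0,0,0]}
    - {"fingers":255,"travel":[-212,60,0],"turn":[0,0,0]}
    - {"fingers":255,"travel":[-212,60,0],"turn":[0,0,0]}
    - {"fingers":255,"travel":[-212,60,0],"turn":[0,0,0]}
    - {"fingers":255,"travel":[-212,60,0],"turn":[0,0,0]}

```text
clock: 7.57
eef_pos: [0.5742, -0.125, 0.367]
orientation: [-179.9, -0.1, 86.6]
wrist_force: [0.7, -0.0, -0.0]
grip_width: 0.03
grip_force: 0.0
```

```bash
python3 - <<'E'
from h import *
im,d=bot.camera('side'); c=im[110:270,240:460]; save('side3',cv2.resize(c,(792,576),interpolation=cv2.INTER_CUBIC))
s=bot.state();print(s['eef_pos'],s['orientation'],s['clock'],s['grip_width'],s['wrist_force'])
P=pts('side',d,np.ones_like(d,bool))
for n,lo,hi in [('grip',[.54,-.11,.085],[.61,-.06,.11]),('alutop',[.49,.05,.11],[.57,.13,.135])]:
    Q=P[((P>lo)&(P<hi)).all(1)]; print(n,len(Q),np.round(np.percentile(Q,[2,50,98],axis=0),4).tolist())
E
```

```text
[ 0.57423936 -0.12501459  0.36721222] [-1.79943493e+02 -6.74475367e-02  8.66515626e+01] 7.6167 0.02620189198600615 [-0.46200626 -0.09445821  0.71852475]
grip 57 [[0.5696, -0.1036, 0.0853], [0.5757, -0.0929, 0.1028], [0.589, -0.0811, 0.1083]]
alutop 75 [[0.514, 0.0777, 0.1111], [0.5249, 0.0898, 0.1263], [0.5413, 0.1037, 0.1325]]
```

View pics/side3.png

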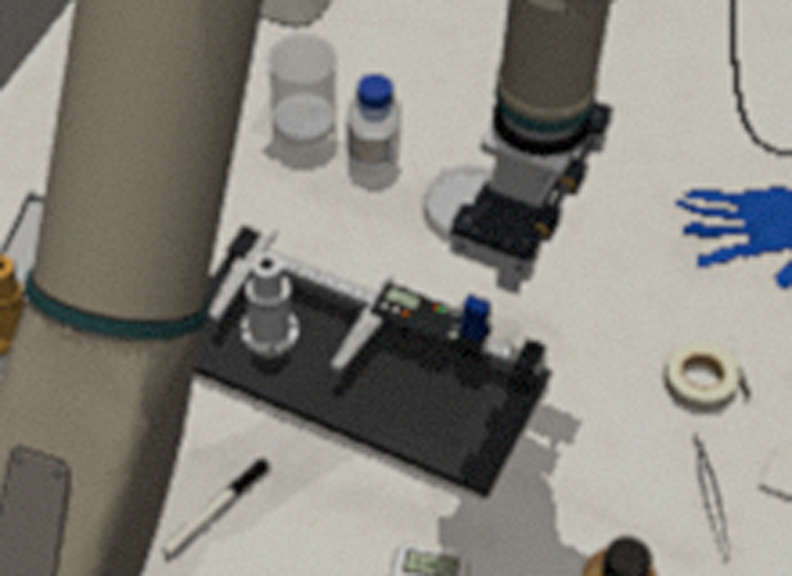

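The shaft stands upright between the open jaws, at crop pixel (268,305), and the fingers are behind the blue grip. Next I lower them behind it.

Emit:
drive_tool:
  rows:
    - {"fingers":255,"travel":[-2,1,35],"turn":[0,0,0]}
    - {"fingers":255,"travel":[-2,1,65],"turn":[0,0,0]}
    - {"fingers":255,"travel":[-2,1,85],"turn":[0,0,0]}
    - {"fingers":255,"travel":[-2,1,94],"turn":[0,0,0]}
    - {"fingers":255,"travel":[-2,1,94],"turn":[0,0,0]}
    - {"fingers":255,"travel":[-2,1,94],"turn":[0,0,0]}
    - {"fingers":255,"travel":[-2,1,94],"turn":[0,0,0]}
    - {"fingers":255,"travel":[-2,1,94],"turn":[0,0,0]}

```text
clock: 8.28
eef_pos: [0.5758, -0.129, 0.2752]
orientation: [179.8, 0.0, 86.5]
wrist_force: [0.0, -0.3, 0.5]
grip_width: 0.0002
grip_force: 0.0
```

Emit:
drive_tool:
  rows:
    - {"fingers":255,"travel":[5,0,0],"turn":[0,0,0]}
    - {"fingers":255,"travel":[9,0,0],"turn":[0,0,0]}
    - {"fingers":255,"travel":[12,0,0],"turn":[0,0,0]}
    - {"fingers":255,"travel":[16,0,0],"turn":[0,0,0]}
    - {"fingers":255,"travel":[21,0,0],"turn":[0,0,0]}
    - {"fingers":255,"travel":[27,0,0],"turn":[0,0,0]}
    - {"fingers":255,"travel":[33,0,0],"turn":[0,0,0]}
    - {"fingers":255,"travel":[39,0,0],"turn":[0,0,0]}
    - {"fingers":255,"travel":[45,0,0],"turn":[0,0,0]}
    - {"fingers":255,"travel":[50,0,0],"turn":[0,0,0]}

```text
clock: 9.12
eef_pos: [0.5783, -0.0783, 0.2737]
orientation: [180.0, -0.0, 86.5]
wrist_force: [-0.1, -1.6, 2.2]
grip_width: 0.0005
grip_force: 1.0
```

Emit:
drive_tool:
  rows:
    - {"fingers":255,"travel":[3,0,0],"turn":[0,0,0]}
    - {"fingers":255,"travel":[6,0,0],"turn":[0,0,0]}
    - {"fingers":255,"travel":[8,0,0],"turn":[0,0,0]}
    - {"fingers":255,"travel":[10,0,0],"turn":[0,0,0]}
    - {"fingers":255,"travel":[12,0,0],"turn":[0,0,0]}
    - {"fingers":255,"travel":[14,0,0],"turn":[0,0,0]}
    - {"fingers":255,"travel":[16,0,0],"turn":[0,0,0]}
    - {"fingers":255,"travel":[18,0,0],"turn":[0,0,0]}
    - {"fingers":255,"travel":[20,0,0],"turn":[0,0,0]}
    - {"fingers":255,"travel":[22,0,0],"turn":[0,0,0]}

```text
clock: 9.95
eef_pos: [0.5795, -0.057, 0.2736]
orientation: [-180.0, -0.0, 86.5]
wrist_force: [0.3, -1.6, 1.1]
grip_width: 0.0006
grip_force: 0.9
```

```bash
python3 - <<'E'
from h import *
im,d=bot.camera('side'); c=im[130:250,240:405]; save('side4',cv2.resize(c,(792,576),interpolation=cv2.INTER_CUBIC))
f=[]
for i in range(4):
    bot.camera('side'); f.append(bot.state()['wrist_force'])
s=bot.state();print(s['eef_pos'],s['orientation'],s['clock'],np.mean(f,0),np.std(f,0))
P=pts('side',d,np.ones_like(d,bool))
for n,lo,hi in [('alutop',[.49,.05,.11],[.57,.15,.135])]:
    Q=P[((P>lo)&(P<hi)).all(1)]; print(n,len(Q),np.round(np.percentile(Q,[2,50,98],axis=0),4).tolist())
E
```

```text
[ 0.57942965 -0.0565804   0.27348473] [-1.79961918e+02 -5.01281971e-02  8.65149448e+01] 10.2 [ 0.52204292 -0.52452134  0.26678985] [0.33410532 0.50987446 0.3516269 ]
alutop 77 [[0.5154, 0.0781, 0.1102], [0.5245, 0.0899, 0.1258], [0.5401, 0.1029, 0.133]]
```

View pics/side4.png

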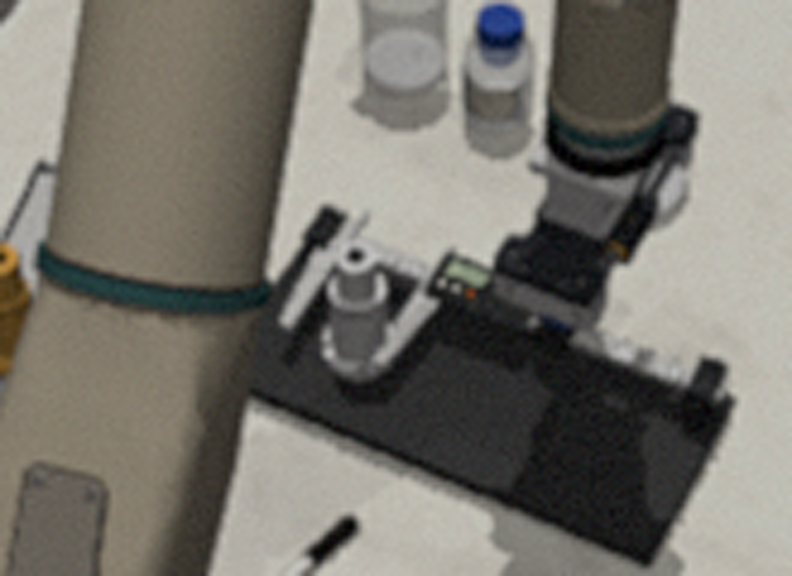

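The jaw is moving and has nearly reached the shaft. About 23 mm of travel remains before it closes.

Emit:
drive_tool:
  rows:
    - {"fingers":255,"travel":[2,0,0],"turn":[0,0,0]}
    - {"fingers":255,"travel":[4,0,0],"turn":[0,0,0]}
    - {"fingers":255,"travel":[6,0,0],"turn":[0,0,0]}
    - {"fingers":255,"travel":[8,0,0],"turn":[0,0,0]}
    - {"fingers":255,"travel":[10,0,0],"turn":[0,0,0]}
    - {"fingers":255,"travel":[12,0,0],"turn":[0,0,0]}
    - {"fingers":255,"travel":[14,0,0],"turn":[0,0,0]}
    - {"fingers":255,"travel":[16,0,0],"turn":[0,0,0]}
    - {"fingers":255,"travel":[17,0,0],"turn":[0,0,0]}
    - {"fingers":255,"travel":[18,0,0],"turn":[0,0,0]}

```text
clock: 11.03
eef_pos: [0.5805, -0.039, 0.2735]
orientation: [-180.0, 0.0, 86.5]
wrist_force: [-1.8, -3.3, -1.9]
grip_width: 0.0007
grip_force: 2.1
```

Emit:
drive_tool:
  rows:
    - {"fingers":255,"travel":[1,0,0],"turn":[0,0,0]}
    - {"fingers":255,"travel":[2,0,0],"turn":[0,0,0]}
    - {"fingers":255,"travel":[3,0,0],"turn":[0,0,0]}
    - {"fingers":255,"travel":[3,0,0],"turn":[0,0,0]}

```text
clock: 11.37
eef_pos: [0.5807, -0.0359, 0.2735]
orientation: [-180.0, -0.0, 86.5]
wrist_force: [-1.6, -3.6, -2.2]
grip_width: 0.0001
grip_force: 1.8
```

Emit:
drive_tool:
  rows:
    - {"fingers":255,"travel":[1,0,0],"turn":[0,0,0]}
    - {"fingers":255,"travel":[1,0,0],"turn":[0,0,0]}
    - {"fingers":255,"travel":[2,0,0],"turn":[0,0,0]}
    - {"fingers":255,"travel":[2,0,0],"turn":[0,0,0]}

```text
clock: 11.7
eef_pos: [0.5808, -0.034, 0.2736]
orientation: [-180.0, -0.0, 86.5]
wrist_force: [-2.8, -3.8, -1.5]
grip_width: 0.0005
grip_force: 1.9
```

Emit:
drive_tool:
  rows:
    - {"fingers":255,"travel":[1,0,0],"turn":[0,0,0]}
    - {"fingers":255,"travel":[2,0,0],"turn":[0,0,0]}
    - {"fingers":255,"travel":[2,0,0],"turn":[0,0,0]}
    - {"fingers":255,"travel":[2,0,0],"turn":[0,0,0]}

```text
clock: 12.03
eef_pos: [0.5809, -0.0323, 0.2736]
orientation: [-180.0, 0.0, 86.5]
wrist_force: [-2.4, -4.8, -1.4]
grip_width: 0.0001
grip_force: 2.3
```

```bash
cat > m.py <<'E'
from h import *
im,d=bot.camera('side'); c=im[140:220,245:355]; f=[]
for i in range(4):
    bot.camera('top'); f.append(bot.state()['wrist_force'])
s=bot.state();print(s['eef_pos'],s['clock'],np.mean(f,0))
P=pts('side',d,np.ones_like(d,bool))
for n,lo,hi in [('alutop',[.49,.05,.11],[.57,.15,.135])]:
    Q=P[((P>lo)&(P<hi)).all(1)]; print(n,len(Q),np.round(np.percentile(Q,[2,50,98],axis=0),4).tolist())
import sys
if len(sys.argv)>1: save(sys.argv[1],cv2.resize(c,(792,576),interpolation=cv2.INTER_CUBIC))
E
python3 m.py side5
```

```text
[ 0.5808875  -0.03227914  0.27354979] 12.2833 [-2.28671833 -4.34135199 -1.67402714]
alutop 72 [[0.5174, 0.0994, 0.111], [0.5258, 0.1095, 0.1271], [0.5427, 0.1234, 0.1322]]
```

View pics/side5.png

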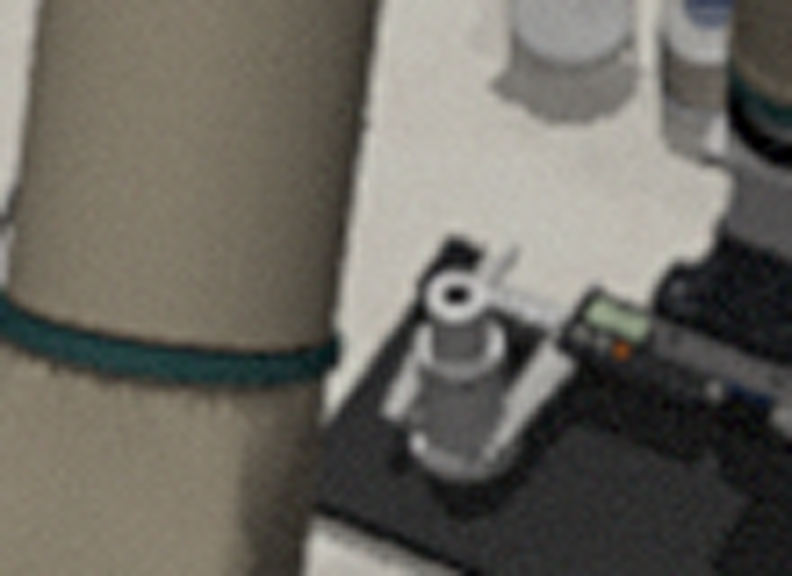

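Emit:
drive_tool:
  rows:
    - {"fingers":255,"travel":[1,0,0],"turn":[0,0,0]}
    - {"fingers":255,"travel":[2,0,0],"turn":[0,0,0]}
    - {"fingers":255,"travel":[2,0,0],"turn":[0,0,0]}
    - {"fingers":255,"travel":[2,0,0],"turn":[0,0,0]}

```text
clock: 12.62
eef_pos: [0.581, -0.0307, 0.2736]
orientation: [-180.0, 0.1, 86.5]
wrist_force: [-2.3, -5.1, -1.3]
grip_width: 0.0006
grip_force: 2.8
```

```bash
python3 m.py
```

```text
[ 0.5809733  -0.03083475  0.2735812 ] 12.8667 [-2.57463917 -5.17324782 -1.76393804]
alutop 70 [[0.5159, 0.0998, 0.1119], [0.5262, 0.11, 0.1268], [0.5428, 0.123, 0.1327]]
```

Emit:
drive_tool:
  rows:
    - {"fingers":255,"travel":[1,0,0],"turn":[0,0,0]}
    - {"fingers":255,"travel":[2,0,0],"turn":[0,0,0]}
    - {"fingers":255,"travel":[3,0,0],"turn":[0,0,0]}
    - {"fingers":255,"travel":[4,0,0],"turn":[0,0,0]}
    - {"fingers":255,"travel":[4,0,0],"turn":[0,0,0]}
    - {"fingers":255,"travel":[4,0,0],"turn":[0,0,0]}

```text
clock: 13.37
eef_pos: [0.5811, -0.0275, 0.2736]
orientation: [-180.0, 0.1, 86.4]
wrist_force: [-2.0, -6.0, -2.1]
grip_width: 0.0
grip_force: 3.6
```

```bash
python3 m.py side6
```

```text
[ 0.58115349 -0.02754366  0.27361402] 13.6167 [-3.13191094 -6.99513806 -1.70139673]
alutop 70 [[0.5161, 0.0996, 0.1111], [0.5266, 0.1105, 0.1262], [0.5436, 0.1245, 0.132]]
```

View pics/side6.png

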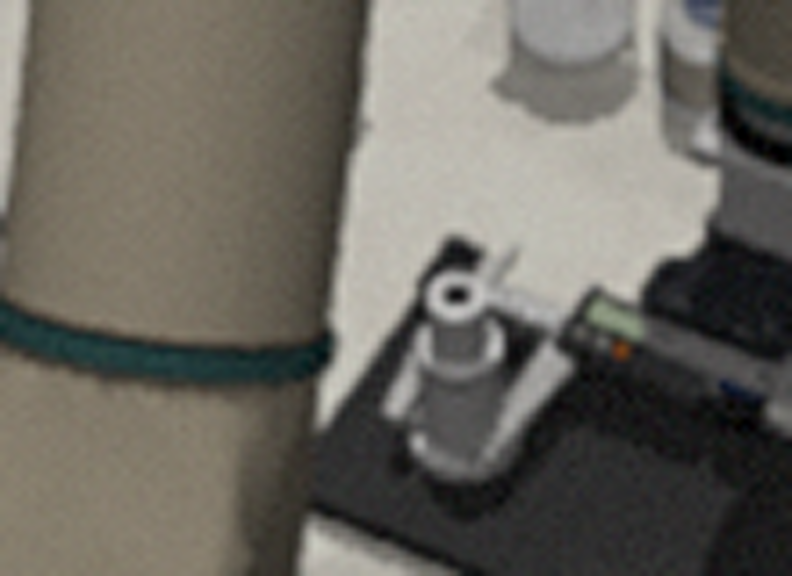

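The jaw and shaft have stayed still since the last view, and only the grip moved on. The push is about 7 N, which is in the green band. I hold for a second, with a 1 mm nudge for margin.

Emit:
drive_tool:
  rows:
    - {"fingers":255,"travel":[0,0,0],"turn":[0,0,0]}
    - {"fingers":255,"travel":[0,0,0],"turn":[0,0,0]}
    - {"fingers":255,"travel":[0,0,0],"turn":[0,0,0]}
    - {"fingers":255,"travel":[0,0,0],"turn":[0,0,0]}
    - {"fingers":255,"travel":[1,0,0],"turn":[0,0,0]}
    - {"fingers":255,"travel":[1,0,0],"turn":[0,0,0]}
    - {"fingers":255,"travel":[1,0,0],"turn":[0,0,0]}
    - {"fingers":255,"travel":[1,0,0],"turn":[0,0,0]}
    - {"fingers":255,"travel":[1,0,0],"turn":[0,0,0]}
    - {"fingers":255,"travel":[1,0,0],"turn":[0,0,0]}

```text
clock: 14.45
eef_pos: [0.5812, -0.0267, 0.2736]
orientation: [-180.0, 0.1, 86.4]
wrist_force: [-3.1, -7.8, -1.9]
grip_width: 0.0001
grip_force: 3.7
```

```bash
python3 m.py
```

```text
[ 0.58119508 -0.0267266   0.27362412] 14.7 [-2.89178721 -7.39032919 -1.39735056]
alutop 71 [[0.5151, 0.099, 0.112], [0.5269, 0.111, 0.127], [0.5445, 0.1231, 0.1331]]
```

Emit:
drive_tool:
  rows:
    - {"fingers":255,"travel":[-2,0,0],"turn":[0,0,0]}
    - {"fingers":255,"travel":[-4,0,0],"turn":[0,0,0]}
    - {"fingers":255,"travel":[-6,0,0],"turn":[0,0,0]}
    - {"fingers":255,"travel":[-8,0,0],"turn":[0,0,0]}
    - {"fingers":255,"travel":[-11,0,0],"turn":[0,0,0]}
    - {"fingers":255,"travel":[-16,0,0],"turn":[0,0,0]}
    - {"fingers":255,"travel":[-25,0,0],"turn":[0,0,0]}
    - {"fingers":255,"travel":[-35,0,0],"turn":[0,0,0]}
    - {"fingers":255,"travel":[-35,0,0],"turn":[0,0,0]}
    - {"fingers":255,"travel":[-35,0,0],"turn":[0,0,0]}

```text
clock: 15.53
eef_pos: [0.5793, -0.0613, 0.2738]
orientation: [180.0, 0.0, 86.4]
wrist_force: [-0.6, 0.3, -0.4]
grip_width: 0.0006
grip_force: 0.0
```

Emit:
drive_tool:
  rows:
    - {"fingers":255,"travel":[0,0,-20],"turn":[0,0,0]}
    - {"fingers":255,"travel":[0,0,-50],"turn":[0,0,0]}
    - {"fingers":255,"travel":[-30,0,-85],"turn":[0,0,0]}
    - {"fingers":255,"travel":[-60,0,-110],"turn":[0,0,0]}
    - {"fingers":255,"travel":[-90,0,-120],"turn":[0,0,0]}
    - {"fingers":255,"travel":[-90,0,-120],"turn":[0,0,0]}
    - {"fingers":255,"travel":[-90,0,-120],"turn":[0,0,0]}
    - {"fingers":255,"travel":[-90,0,-120],"turn":[0,0,0]}

```text
clock: 16.2
eef_pos: [0.5738, -0.149, 0.3932]
orientation: [-180.0, -0.1, 86.5]
wrist_force: [0.1, 0.5, -0.5]
grip_width: 0.0004
grip_force: 0.0
```

```bash
python3 m.py; python3 - <<'E'
from h import *
im,d=bot.camera('side'); c=im[130:250,240:405]; save('side7',cv2.resize(c,(792,576),interpolation=cv2.INTER_CUBIC))
P=pts('side',d,np.ones_like(d,bool))
Q=P[((P>[.54,-.08,.09])&(P<[.62,.03,.11])).all(1)]; print(len(Q),np.round(np.percentile(Q,[2,50,98],axis=0),4).tolist())
E
```

```text
[ 0.5740187  -0.14861944  0.39289365] 16.45 [-0.05776298  0.11997033  0.20233143]
alutop 72 [[0.5154, 0.0991, 0.1107], [0.5265, 0.1099, 0.1266], [0.5436, 0.1232, 0.1302]]
42 [[0.5763, -0.0243, 0.0905], [0.5812, -0.0136, 0.1038], [0.5922, -0.003, 0.1095]]
```

View pics/side7.png

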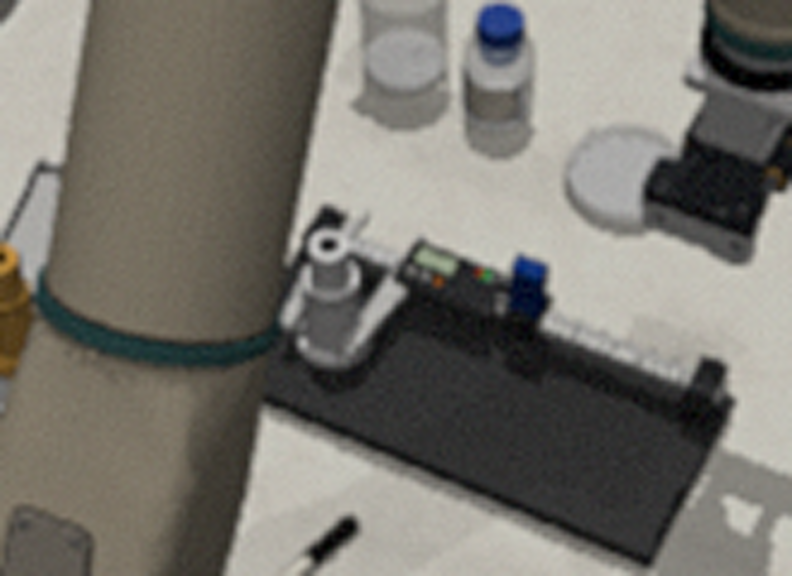

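The jaws are closed on the upright shaft at crop pixel (325,305). The grip has sprung back to world y = -0.014, which matches an opening of about 40 mm, and the robot is clear. I'm handing it in.

```bash
python3 -c "
from station import bot
print(bot.finish_job())"
```

```text
the job is handed in; nothing more can be done
None
```

I handed the job in: the aluminium shaft stands upright on the granite with the jaws closed on it, the grip was held at about 7–7.5 N (green band) for over a second and then let go, and the hand-in returned no verdict.

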